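# Fit the wide nozzle to the dust-extraction port

### The job

Get the carving bench's dust extraction ready: turn the bayonet blanking cap on the port anticlockwise (seen from above) until its lugs are clear of the catches, lift it off and set it down right way up, flat on the floor of the steel tray. Then push the wide flat-mouthed nozzle, sleeve down, over the bare spigot until it is fully home (do not drop it on), and only then let go. Do not knock over the narrow nozzle, the bottle or the tool jar.

Things in the scene. Friction and masses are not known exactly. Their poses are not given: they have to be found in the camera images.
- port: Extraction port, fixed to the bench: square aluminium plinth 130 x 130 mm, 24 mm high, with an upright round spigot on its centre, 50 mm in diameter and 42 mm high (its top 8 mm taper to 42 mm diameter) and two steel catches. Origin: centre of the plinth's underside, z up.
- port_catch (a point): Top centre of the +x one of two like catches on the plinth, at the port's local +x and -x, 35 to 52 mm from the spigot's axis, 36 mm wide, 18 mm high. Each has an overhang, 10.5 mm above the plinth, that holds down a lug of the cap; it is closed at its clockwise end (from above) and open at the other.
- port_seat (a point): Centre of the plinth's top face, at the foot of the spigot (24 mm above the bench), axes as the port. Cap and nozzle stand here when fully seated.
- cap: Grey plastic bayonet cap, loose, about 0.12 kg, locked over the spigot at the start: cup 62 mm outside, 54 mm inside, 51 mm high, with a grip bar on top. Two lugs 8 mm high at its lower edge point along local +x and -x to 44 mm from the axis; at the start they are under the catches (cap x along port x within 0.07 rad). Origin: centre of its underside, z up.
- cap_bar (a point): Middle of the top of the cap's straight grip bar, 81 mm above the cap's underside; bar 56 mm long (along the cap's x, in line with the lugs), 16 mm thick (y), 30 mm high. The cap turns freely; turned anticlockwise from above it can be lifted when its x axis is 0.7 to 2.2 rad past the port's; a stop blocks it at about 2.4 rad.
- nozzle: The wide nozzle, grey plastic, loose, standing upright on the bench: round sleeve 62 mm outside and 54 mm inside diameter, bore 55 mm deep and open at the bottom, narrowing to a flat fishtail mouth 80 mm wide (local y) and 26 mm thick (local x), parallel flat faces from 85 to 140 mm above its underside. 140 mm high, about 0.22 kg. Origin: centre of its underside, z up.
- spare: The narrow nozzle, to be left alone: same grey plastic, shape and height (140 mm), but the sleeve is only 44 mm outside (36 mm inside, too small for the spigot) and the mouth 46 mm wide and 26 mm thick. It may stand in either of the nozzles' two places. Origin: centre of its underside.
- tray: Square steel tray, fixed: 150 x 150 mm outside, walls 4 mm thick and 25 mm high, open on top. Origin: centre of its underside.
- tray_in (a point): Centre of the tray's inner floor, z up, x and y along its walls (inside 142 x 142 mm).
- bottle: Clear plastic bottle, 64 mm in diameter, 160 mm high, standing at the far side of the bench; leave it standing. Origin: centre of its underside.
- jar: White ceramic jar of tools, 76 mm in diameter, 90 mm high, the tools up to 160 mm, at the far side; leave it standing. Origin: centre of its underside.
Mind the look-alikes: they are no part of the job. Several things have the shape of the tray; the one meant has the colours described above.

How it is judged:
By the outcome, as a careful person would: the job done as asked, in the order asked, and still so for the second after the job is handed in, with the robot touching nothing.
It also fails if it takes over 67 s, if anything falls off the work surface, if the arm or the gripper's body presses on something with over 40 N, if the wrist force passes 120 N, or if a joint passes its speed limit or range.

### The arm

A 6-joint arm with a two-finger parallel gripper is mounted at the origin on the work surface. World frame = base frame: x ahead of the robot, y to its left, z up, the work surface at z = 0. Lengths are in m, angles in rad, forces in N, time in s.
With the tool pointing down it reaches from about 0.375 to 0.9 m from the base axis. Payload 3.1 kg.
Tool frame: the origin (TCP) lies midway between the tips of the shut fingers; the grasp point (between the pads) lies 19 mm behind it (manip.pinch_z is the distance from the TCP to the grasp point, in m); z points along the fingers, y is the line along which they close (so a half turn about z gives the same grasp; the last joint's range is limited). The gripper opens to 85 mm and grips with 20 to 120 N. Pads are 22 mm wide; open, the fingers measure 114 mm over their backs; the gripper's body (76 mm by 85 mm) begins 54 mm behind the grasp point. The pads swing forward as they close: fully open they stand 13 mm farther back than shut.
Start: joints at [-1.298, 0.527, 1.433, -0, 1.181, -0.178], TCP at [0.272, -0.563, 0.231] pointing down, gripper open.
Joint ranges: [-3.08, 3.08], [-0.75, 2.2], [0.22, 2.44], [-1.43, 4.57], [0, 2.65], [-2.85, 2.85]. Speed limits (rad/s): [2.79, 2.79, 3.14, 3.14, 3.14, 3.14].

### API

Orientations are given as a unit quaternion [x, y, z, w].
In Python, from station import manip, viewer, ticket gives the robot as it stands.
- The arm moves only by the shell command python3 -m creep 'ROWS' [FORCE]. ROWS is JSON, a list of rows, each an object with "slide": the shift along the tool's x, y, z in cm, a list of three; "angular": the turn, a rotation vector about the tool's x, y, z in rad, a list of three; "claw": the opening, from -1 (shut) to 1 (fully open). A call has 1 to 10 rows; each row shifts and turns the commanded pose from where the row before left it, along the tool's axes as they then stand; what a row does not reach is not made up. A row lasts 1/12 s, in which the tool goes at most 41.7 mm and 7.16 degrees, less where a joint would pass 70% of its speed; a pose out of reach is approached as far as the arm can. A call with a gripper value outside its range is refused whole. The fingers move at their own pace and stop on an object; FORCE is the grip in N (left out, the last holds). Time passes only in rows, so rows that do not move let the fingers close. It gives the time, the measured TCP pose, the force, the opening and the grip force at its end, in the units of the state.
- manip.sense(): the state, without advancing time (a new reading comes with each control period).
- viewer.snapshot(name): name is "scene" or "top" or "wrist"; returns the picture (400x640x3 uint8, blue, green, red); there is no depth.
- viewer.calibration(name): a dict with "fov_y" (degrees; the focal length in pixels is half the picture's height over the tangent of half this angle, whatever the lens; pixels are square), "cx", "cy" (the principal point, pixels), "T" (4x4, takes a point from camera to world coordinates); the wrist camera has in their place "tool_from_camera" (4x4, takes a point from camera to tool coordinates, whose origin is the TCP and whose axes are the flange's). Camera axes: x right, y up, looking along -z (the intrinsics and any distortion apply to the point x, -y, -z); pixel columns grow to the right and rows downward; lengths in m; the calibration is good to about 2 mm. A picture is of the moment at which its call begins: read the wrist's pose just before it. calibration takes no time and is no camera call.
- ticket.sign_off(): hands the job in; it is judged then, once.
The state is a dict: "t": time; "q": joint angles; "qd": joint speeds; "tau": joint torques, N m; "tcp_pos": TCP position; "tool_rot": TCP orientation; "force": force on the tool from outside, world axes, zero at the start; "ft_torque": the same for the moment, N m; "finger_gap": opening from 0.0 (shut) to 1.0 (fully open); "gripper_force": force on a finger pad.
Only numpy, scipy, OpenCV 4.12 (cv2) and the standard library are available. Lean on these libraries where they do the work, as an engineer would, in place of code of your own. Each camera call takes 0.05 s, during which the arm holds its last target. There are 200 camera calls.

## Working session

There is one attempt and no reset: what is moved stays moved. The work goes in short steps, Python scripts to look and compute and a shell command to move; the robot and the scene stay as the last step left them, time stands still between calls to the robot, and variables do not carry over. Pictures are saved under pics/ and viewed, at most 12 in all, crops included, and the job is handed in when it is done.

```bash
ls; mkdir -p pics; python3 - <<'E'
from station import manip, viewer, ticket
import cv2,numpy as np
for n in ("scene","top","wrist"):
    c=viewer.calibration(n); print(n,{k:(np.round(v,4).tolist() if not isinstance(v,str) else v) for k,v in c.items()})
s=manip.sense(); print(s['t'],s['tcp_pos'],s['tool_rot'],s['force'],manip.pinch_z)
for n in ("scene","top","wrist"):
    cv2.imwrite(f'pics/{n}0.png',viewer.snapshot(n))
E
```

```text
pics
scene {'fov_y': 57.0706, 'cx': 318.3814, 'cy': 193.3888, 'T': [[-0.3755, -0.4873, 0.7884, 1.19], [0.9268, -0.1976, 0.3193, 0.2428], [0.0002, 0.8506, 0.5259, 0.5413], [0.0, 0.0, 0.0, 1.0]]}
top {'fov_y': 53.0201, 'cx': 316.232, 'cy': 200.8662, 'T': [[-0.0267, 0.9978, -0.0611, 0.4757], [-0.999, -0.0288, -0.0329, -0.0298], [-0.0346, 0.0602, 0.9976, 0.8995], [0.0, 0.0, 0.0, 1.0]]}
wrist {'fov_y': 59.8522, 'cx': 316.9961, 'cy': 196.4133, 'tool_from_camera': [[-0.0004, 0.9508, 0.3097, 0.0791], [1.0, 0.0001, 0.001, 0.0], [0.001, 0.3097, -0.9508, -0.1437], [0.0, 0.0, 0.0, 1.0]]}
0.0 [ 0.27213253 -0.56184383  0.23032467] [ 9.74704956e-01  2.23492813e-01 -6.06808142e-05 -1.09914643e-03] [-0.35559846  0.44862299 -0.01857769] 0.0187
```

View pics/scene0.png

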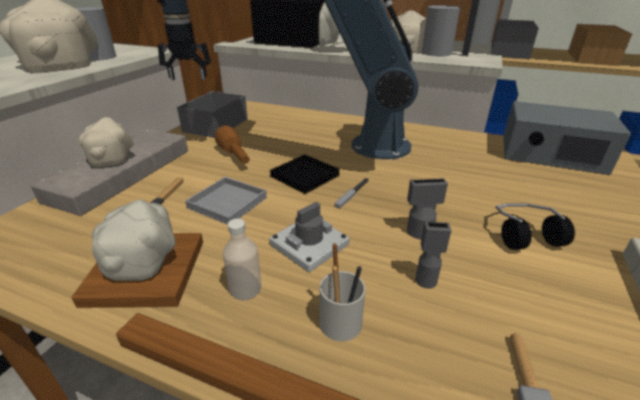

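View pics/top0.png

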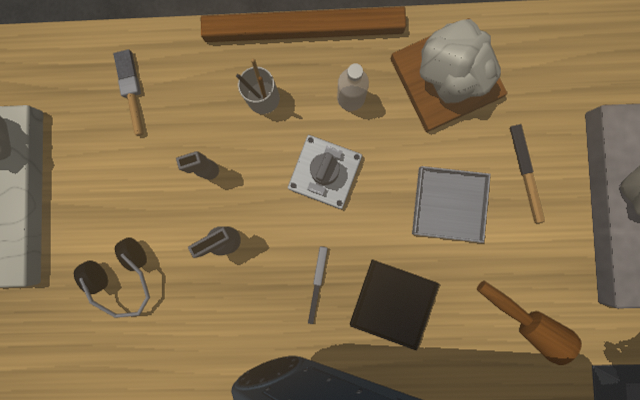

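The scene view shows the port at (309,240), the steel tray at (227,199), the wide nozzle at (425,208) and the narrow one at (432,255). In the top view the port is at (326,172), the tray at (451,205), the wide nozzle at (215,242) and the narrow one at (195,162). I'll crop closer for edges.

```bash
python3 - <<'E'
import cv2,numpy as np
t=cv2.imread('pics/top0.png');s=cv2.imread('pics/scene0.png')
def c(im,x,y,w=80,h=60): return cv2.resize(im[y:y+h,x:x+w],(400,300),interpolation=cv2.INTER_CUBIC)
a=np.vstack([np.hstack([c(t,280,135,100,75),c(s,260,195)]),np.hstack([c(t,175,215),c(s,390,172,92,69)])])
cv2.imwrite('pics/m0.png',a)
E
```

```text
(no output)
```

View pics/m0.png

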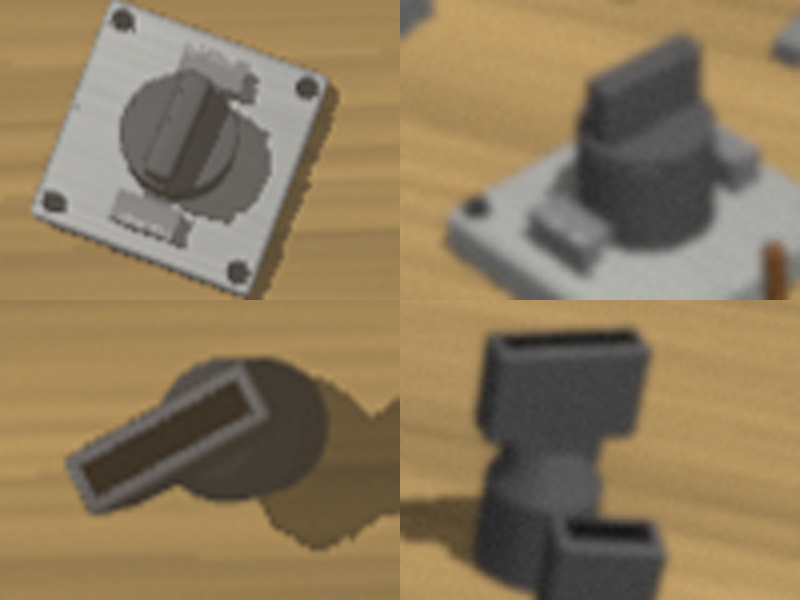

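The crops show the cap bar's top centre at top px (323.8,168.0) and scene px (309.4,207.6). The wide mouth's centre is at top (208.8,242.5) and scene (428.6,182.1). The plinth's screws are at top (310.8,140), (356.8,157), (339.5,203) and (293.5,185.5). Next I triangulate.

```bash
cat >h.py <<'E'
import numpy as np,cv2
from station import manip,viewer
from scipy.spatial.transform import Rotation as R
def ray(n,px,T=None):
    c=viewer.calibration(n); f=200/np.tan(np.radians(c['fov_y'])/2)
    T=np.array(c['T']) if T is None else T
    d=np.array([(px[0]-c['cx'])/f,-(px[1]-c['cy'])/f,-1]); return T[:3,3],T[:3,:3]@d
def wristT():
    s=manip.sense(); T=np.eye(4);T[:3,:3]=R.from_quat(s['tool_rot']).as_matrix();T[:3,3]=s['tcp_pos']
    return T@np.array(viewer.calibration('wrist')['tool_from_camera'])
def onz(r,z): o,d=r; return o+d*(z-o[2])/d[2]
def tri(r1,r2):
    A=np.stack([r1[1],-r2[1]],1); k=np.linalg.lstsq(A,r2[0]-r1[0],rcond=None)[0]
    a=r1[0]+k[0]*r1[1];b=r2[0]+k[1]*r2[1]; return (a+b)/2,np.linalg.norm(a-b)
def togo(p):  # world target for TCP -> shift in tool axes, cm
    s=manip.sense(); return R.from_quat(s['tool_rot']).inv().apply(np.array(p)-s['tcp_pos'])*100
E
python3 - <<'E'
from h import *
np.set_printoptions(precision=4,suppress=True)
print('bar',tri(ray('top',(323.8,168)),ray('scene',(309.4,207.6))))
print('mouth',tri(ray('top',(208.8,242.5)),ray('scene',(428.6,182.1))))
scr=[onz(ray('top',p),.024) for p in [(310.8,140),(356.8,157),(339.5,203),(293.5,185.5)]]
print('port',np.mean(scr,0),[np.degrees(np.arctan2(*(b-a)[1::-1]))for a,b in zip(scr,scr[1:]+scr[:1])],[np.linalg.norm(a-b) for a,b in zip(scr,scr[1:])])
b=[onz(ray('top',(280+x/4,135+y/4)),.105) for x,y in [(192,86),(157,179)]]
print('bar yaw',np.arctan2(*(b[0]-b[1])[1::-1]),np.linalg.norm(b[0]-b[1]))
m=[onz(ray('top',(175+x/5,215+y/5)),.14) for x,y in [(243,62),(268,112),(98,214),(67,162)]]
print('mouth yaw',[np.arctan2(*(m[i]-m[j])[1::-1]) for i,j in((3,0),(2,1))],np.linalg.norm(m[0]-m[3]),np.linalg.norm(m[0]-m[1]),np.mean(m,0))
t=cv2.imread('pics/top0.png')
hsv=cv2.cvtColor(t,cv2.COLOR_BGR2HSV); mk=((hsv[...,1]<50)&(hsv[...,2]>80)).astype(np.uint8)
mk[:,:380]=0;mk[:,520:]=0;mk[:150]=0
cs=cv2.findContours(mk,0,2)[0];c=max(cs,key=cv2.contourArea);r=cv2.minAreaRect(c);print(r)
bx=[onz(ray('top',p),.025) for p in cv2.boxPoints(r)];print('tray',np.mean(bx,0),[np.linalg.norm(bx[i]-bx[i-1])for i in range(4)],np.arctan2(*(bx[1]-bx[0])[1::-1]))
s=cv2.imread('pics/scene0.png');hs=cv2.cvtColor(s,cv2.COLOR_BGR2HSV)
print('tray tri', tri(ray('top',(451.5,205)),ray('scene',(226.8,199.5))))
p=manip.sense();print(R.from_quat(p['tool_rot']).as_matrix())
print('cap seen',onz(ray('top',(323.8,168)),.105))
E
```

```text
bar (array([ 0.5903, -0.0206,  0.1006]), np.float64(0.00034939276436210385))
mouth (array([0.4485, 0.2037, 0.1364]), np.float64(0.0012630183407290228))
port [ 0.5939 -0.0222  0.024 ] [np.float64(-112.36691421335829), np.float64(157.72241335817748), np.float64(67.46269047371021), np.float64(-22.17388663562911)] [np.float64(0.1082051589953012), np.float64(0.10807621207114552), np.float64(0.10801110998106572)]
bar yaw -0.3860526339638972 0.0497841315290772
mouth yaw [np.float64(2.059663723807035), np.float64(2.083509521647677)] 0.07718554300079761 0.02139164641325341 [0.4487 0.2019 0.14  ]
((451.1534118652344, 204.04248046875), (72.23249816894531, 69.667724609375), 6.009005546569824)
tray [ 0.5144 -0.2921  0.025 ] [np.float64(0.15330967158984038), np.float64(0.15151129641283806), np.float64(0.15478326754767352), np.float64(0.15043859181024086)] -0.1452107882243492
tray tri (array([ 0.5123, -0.2974,  0.0083]), np.float64(0.0012056668700889726))
[[ 0.9001  0.4357 -0.0005]
 [ 0.4357 -0.9001  0.0016]
 [ 0.0003 -0.0017 -1.    ]]
cap seen [ 0.5896 -0.0205  0.105 ]
```

Checks: the plinth's screw square comes out at 108 mm, the bar top at z≈0.101 (0.105 expected), the mouth at z≈0.136 (0.140 expected), and the tray about 152 mm square. The port is at (0.593,-0.022) with yaw -0.386. Now I move over the port.

```bash
python3 -m creep '[{"slide":[3.2,-2.1,0],"angular":[0,0,0],"claw":1},{"slide":[3.2,-2.1,0],"angular":[0,0,0],"claw":1},{"slide":[3.2,-2.1,0],"angular":[0,0,0],"claw":1},{"slide":[3.2,-2.1,0],"angular":[0,0,0],"claw":1},{"slide":[3.2,-2.1,0],"angular":[0,0,0],"claw":1},{"slide":[3.2,-2.1,0],"angular":[0,0,0],"claw":1},{"slide":[3.2,-2.1,0],"angular":[0,0,0],"claw":1},{"slide":[3.2,-2.1,0],"angular":[0,0,0],"claw":1},{"slide":[3.2,-2.1,0],"angular":[0,0,0],"claw":1},{"slide":[3.2,-2.1,0],"angular":[0,0,0],"claw":1}]' 40
python3 -m creep '[{"slide":[3.4,-2.2,0],"angular":[0,0,0],"claw":1},{"slide":[3.4,-2.2,0],"angular":[0,0,0],"claw":1},{"slide":[3.4,-2.2,0],"angular":[0,0,0],"claw":1},{"slide":[3.4,-2.2,0],"angular":[0,0,0],"claw":1},{"slide":[3.4,-2.2,0],"angular":[0,0,0],"claw":1},{"slide":[3.4,-2.2,0],"angular":[0,0,0],"claw":1},{"slide":[0,0,0],"angular":[0,0,0.12],"claw":1},{"slide":[0,0,0],"angular":[0,0,0.12],"claw":1},{"slide":[0,0,0],"angular":[0,0,0.12],"claw":1},{"slide":[0,0,0],"angular":[0,0,0.12],"claw":1}]'
python3 -m creep '[{"slide":[0,0,0],"angular":[0,0,0.12],"claw":1},{"slide":[0,0,0],"angular":[0,0,0.12],"claw":1},{"slide":[0,0,0],"angular":[0,0,0.116],"claw":1},{"slide":[0,0,0],"angular":[0,0,0],"claw":1},{"slide":[0,0,0],"angular":[0,0,0],"claw":1}]'
python3 - <<'E'
from h import *
T=wristT();im=viewer.snapshot('wrist');cv2.imwrite('pics/w1.png',im);np.save('w1',T)
s=manip.sense();print(R.from_quat(s['tool_rot']).as_matrix(),s['q'])
E
```

```text
t: 0.98
tcp_pos: [0.4693, -0.2323, 0.2312]
tool_rot: [0.975, 0.223, -0.0, -0.0]
force: [0.7, -0.2, -0.1]
finger_gap: 1.0
gripper_force: 0.0
t: 1.82
tcp_pos: [0.5948, -0.0257, 0.2308]
tool_rot: [1.0, -0.017, -0.001, -0.0]
force: [1.1, -0.4, 0.8]
finger_gap: 1.0
gripper_force: 0.0
t: 2.23
tcp_pos: [0.5948, -0.0263, 0.2311]
tool_rot: [0.982, -0.19, -0.0, -0.0]
force: [-0.4, 0.3, 0.1]
finger_gap: 1.003
gripper_force: 0.0
[[ 9.27757574e-01 -3.73183046e-01 -5.46592707e-04]
 [-3.73183031e-01 -9.27757731e-01  1.33774793e-04]
 [-5.57028094e-04  7.98685453e-05 -9.99999842e-01]] [-2.31818528e-01  4.87863281e-01  1.50914811e+00  5.07030613e-06
  1.14514397e+00  1.72141329e+00]
```

View pics/w1.png

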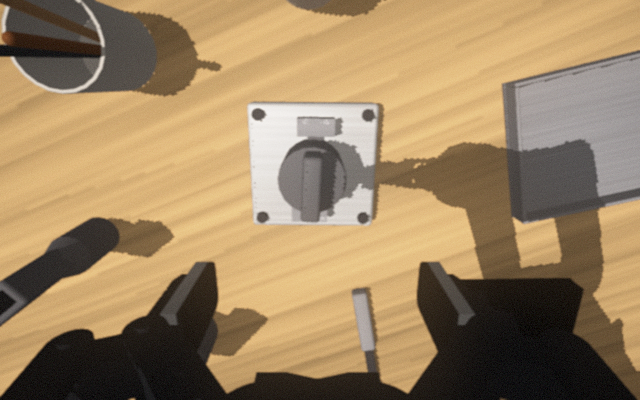

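The wrist view has the screws at (258,114), (369,115), (364,217) and (263,217). The bar's top face is centred near (311,187) and runs vertically, i.e. along tool x. I'll take a second wrist view from lower down for depth, moving toward the pre-grasp.

```bash
python3 - <<'E'
from h import *
T=np.load('w1.npy')
P=[onz(ray('wrist',p,T),.024) for p in [(258,114),(369,115),(364,217),(263,217)]]
m=np.mean(P,0);print('port',m,[np.linalg.norm(P[i]-P[i-1]) for i in range(4)],np.arctan2(*(P[1]-P[2])[1::-1]),np.arctan2(*(P[0]-P[3])[1::-1]))
print('bar',onz(ray('wrist',(311,187),T),.105),tri(ray('wrist',(311,187),T),ray('top',(323.8,168))))
print(togo([m[0],m[1],.15]))
im=cv2.imread('pics/w1.png')[130:240,260:370];cv2.imwrite('pics/w1c.png',cv2.resize(im,(550,550),interpolation=cv2.INTER_CUBIC))
E
```

```text
port [ 0.59186278 -0.02125333  0.024     ] [np.float64(0.10894073652235671), np.float64(0.10945067350330273), np.float64(0.10794793981839658), np.float64(0.10939369122598776)] -0.3862659066512541 -0.3857481289038392
bar [ 0.5957915  -0.02157265  0.105     ] (array([ 0.5917808 , -0.02002921,  0.09041749]), np.float64(0.0006861941616293576))
[-0.45771564 -0.36471007  8.10723345]
```

View pics/w1c.png

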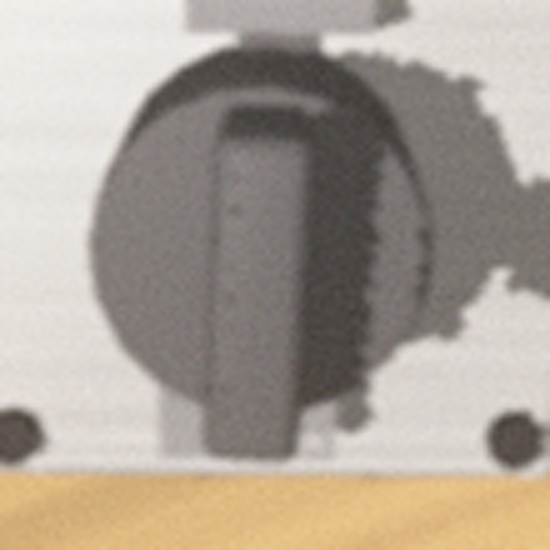

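The crop shows the bar's top face centred at px (311.2,189.5), along the tool's x, which agrees with the plinth centre (0.592,-0.021). Descend and grip.

```bash
python3 -m creep '[{"slide":[-0.4,-0.37,1],"angular":[0,0,0],"claw":1},{"slide":[0,0,3],"angular":[0,0,0],"claw":1},{"slide":[0,0,3],"angular":[0,0,0],"claw":1},{"slide":[0,0,3],"angular":[0,0,0],"claw":1},{"slide":[0,0,2],"angular":[0,0,0],"claw":1},{"slide":[0,0,1.5],"angular":[0,0,0],"claw":1},{"slide":[0,0,1],"angular":[0,0,0],"claw":1},{"slide":[0,0,0.5],"angular":[0,0,0],"claw":1},{"slide":[0,0,0],"angular":[0,0,0],"claw":1},{"slide":[0,0,0],"angular":[0,0,0],"claw":1}]' 40
python3 -m creep '[{"slide":[0,0,0],"angular":[0,0,0],"claw":-1},{"slide":[0,0,0],"angular":[0,0,0],"claw":-1},{"slide":[0,0,0],"angular":[0,0,0],"claw":-1},{"slide":[0,0,0],"angular":[0,0,0],"claw":-1},{"slide":[0,0,0],"angular":[0,0,0],"claw":-1},{"slide":[0,0,0],"angular":[0,0,0],"claw":-1},{"slide":[0,0,0],"angular":[0,0,0],"claw":-1},{"slide":[0,0,0],"angular":[0,0,0],"claw":-1},{"slide":[0,0,0],"angular":[0,0,0],"claw":-1},{"slide":[0,0,0],"angular":[0,0,0],"claw":-1}]' 40
```

```text
t: 3.12
tcp_pos: [0.5932, -0.0216, 0.0818]
tool_rot: [0.982, -0.191, 0.001, 0.0]
force: [0.8, 0.0, 0.2]
finger_gap: 1.004
gripper_force: 0.0
t: 3.95
tcp_pos: [0.5927, -0.0214, 0.0815]
tool_rot: [0.982, -0.191, 0.0, -0.0]
force: [-0.5, 0.3, 2.7]
finger_gap: 0.176
gripper_force: 43.7
```

```bash
python3 -m creep '[{"slide":[0,0,0],"angular":[0,0,-0.1],"claw":-1},{"slide":[0,0,0],"angular":[0,0,-0.1],"claw":-1},{"slide":[0,0,0],"angular":[0,0,-0.1],"claw":-1},{"slide":[0,0,0],"angular":[0,0,-0.1],"claw":-1},{"slide":[0,0,0],"angular":[0,0,-0.1],"claw":-1},{"slide":[0,0,0],"angular":[0,0,-0.1],"claw":-1},{"slide":[0,0,0],"angular":[0,0,0],"claw":-1}]' 50
python3 -m creep '[{"slide":[0,0,0],"angular":[0,0,-0.1],"claw":-1},{"slide":[0,0,0],"angular":[0,0,-0.1],"claw":-1},{"slide":[0,0,0],"angular":[0,0,-0.1],"claw":-1},{"slide":[0,0,0],"angular":[0,0,-0.1],"claw":-1},{"slide":[0,0,0],"angular":[0,0,-0.1],"claw":-1},{"slide":[0,0,0],"angular":[0,0,-0.1],"claw":-1},{"slide":[0,0,0],"angular":[0,0,-0.1],"claw":-1},{"slide":[0,0,0],"angular":[0,0,-0.1],"claw":-1},{"slide":[0,0,0],"angular":[0,0,0],"claw":-1},{"slide":[0,0,-0.3],"angular":[0,0,0],"claw":-1}]' 50
```

```text
t: 4.53
tcp_pos: [0.5932, -0.0217, 0.0815]
tool_rot: [0.994, 0.108, 0.001, 0.0]
force: [0.4, -0.2, 1.3]
finger_gap: 0.176
gripper_force: 49.7
t: 5.37
tcp_pos: [0.5921, -0.0214, 0.0838]
tool_rot: [0.875, 0.484, -0.001, -0.001]
force: [0.7, 0.3, -0.3]
finger_gap: 0.173
gripper_force: 49.5
```

```bash
python3 -m creep '[{"slide":[0,0,-0.5],"angular":[0,0,0],"claw":-1},{"slide":[0,0,-0.5],"angular":[0,0,0],"claw":-1},{"slide":[0,0,-0.5],"angular":[0,0,0],"claw":-1},{"slide":[0,0,0],"angular":[0,0,0],"claw":-1}]'
python3 -m creep '[{"slide":[0,0,-1],"angular":[0,0,0],"claw":-1},{"slide":[0,0,-1],"angular":[0,0,0],"claw":-1},{"slide":[0,0,-1],"angular":[0,0,0],"claw":-1},{"slide":[0,0,-1],"angular":[0,0,0],"claw":-1},{"slide":[0,0,-1.5],"angular":[0,0,0],"claw":-1},{"slide":[0,0,-1.5],"angular":[0,0,0],"claw":-1},{"slide":[0,0,-1.5],"angular":[0,0,0],"claw":-1},{"slide":[0,0,-1.5],"angular":[0,0,0],"claw":-1},{"slide":[0,0,0],"angular":[0,0,0],"claw":-1}]'
python3 - <<'E'
from h import *
T=wristT();cv2.imwrite('pics/w2.png',viewer.snapshot('wrist'));np.save('w2',T)
tp=viewer.snapshot('top');cv2.imwrite('pics/top2.png',tp)
m=np.zeros((600,640,3),np.uint8);m[:400]=cv2.imread('pics/w2.png')
m[400:,:320]=cv2.resize(tp[120:245,330:530],(320,200));m[400:,320:]=cv2.resize(tp[120:245,240:440],(320,200))
cv2.imwrite('pics/m2.png',m)
print(togo([.514,-.294,.18]))
E
```

```text
t: 5.7
tcp_pos: [0.5933, -0.0216, 0.1006]
tool_rot: [0.874, 0.486, 0.001, 0.001]
force: [-0.2, 0.2, -1.3]
finger_gap: 0.177
gripper_force: 49.4
t: 6.45
tcp_pos: [0.5949, -0.0219, 0.2034]
tool_rot: [0.874, 0.486, 0.003, 0.003]
force: [1.1, -0.2, -0.3]
finger_gap: 0.176
gripper_force: 49.4
[-27.31115848   7.67045691   2.03203278]
```

View pics/m2.png

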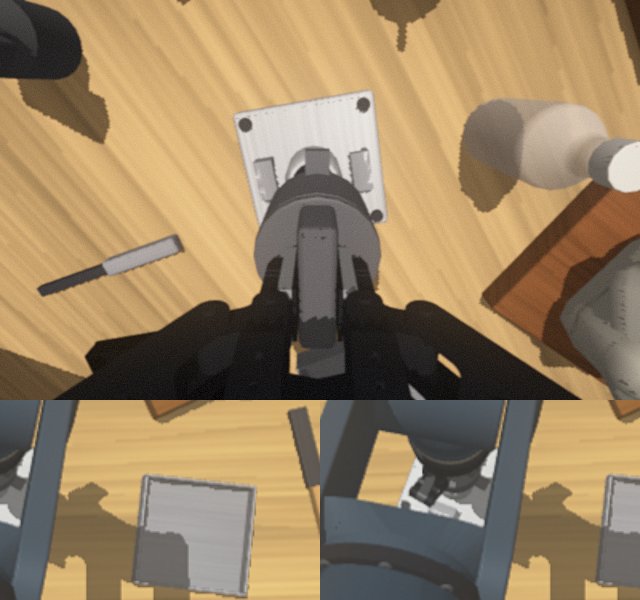

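The picture shows the cap clear of the catches and held straight, with the spigot bare. In the top crop the tray is unobstructed. Carry the cap to the tray.

```bash
python3 -m creep '[{"slide":[-2,0.5,0],"angular":[0,0,0],"claw":-1},{"slide":[-3.3,1,0],"angular":[0,0,0],"claw":-1},{"slide":[-3.3,1,0],"angular":[0,0,0],"claw":-1},{"slide":[-3.3,0.9,0],"angular":[0,0,0],"claw":-1},{"slide":[-3.3,0.9,0],"angular":[0,0,0],"claw":-1},{"slide":[-3.3,0.9,0],"angular":[0,0,0],"claw":-1},{"slide":[-3.3,0.9,0],"angular":[0,0,0],"claw":-1},{"slide":[-3.3,1,0],"angular":[0,0,0],"claw":-1},{"slide":[-2.2,0.6,0],"angular":[0,0,0],"claw":-1},{"slide":[0,0,0],"angular":[0,0,0],"claw":-1}]'
python3 -m creep '[{"slide":[0,0,3],"angular":[0,0,0],"claw":-1},{"slide":[0,0,3],"angular":[0,0,0],"claw":-1},{"slide":[0,0,2],"angular":[0,0,0],"claw":-1},{"slide":[0,0,2],"angular":[0,0,0],"claw":-1},{"slide":[0,0,0.5],"angular":[0,0,0],"claw":-1},{"slide":[0,0,0],"angular":[0,0,0],"claw":-1}]'
python3 - <<'E'
from h import *
T=wristT();cv2.imwrite('pics/w3.png',viewer.snapshot('wrist'));np.save('w3',T);print(T)
print(togo([.514,-.293,.06]))
E
```

```text
t: 7.38
tcp_pos: [0.5124, -0.2988, 0.1981]
tool_rot: [0.875, 0.484, -0.001, 0.0]
force: [0.1, 0.9, -1.2]
finger_gap: 0.177
gripper_force: 49.4
t: 7.88
tcp_pos: [0.5126, -0.2921, 0.092]
tool_rot: [0.874, 0.486, -0.001, -0.003]
force: [-0.0, 1.1, -0.3]
finger_gap: 0.177
gripper_force: 49.3
[[ 0.84932863  0.50043645  0.16794117  0.55480824]
 [-0.52782487  0.80903296  0.25858574 -0.22534277]
 [-0.00646421 -0.30826779  0.95127766  0.23572194]
 [ 0.          0.          0.          1.        ]]
[0.02655464 0.043292   3.34642914]
```

View pics/w3.png

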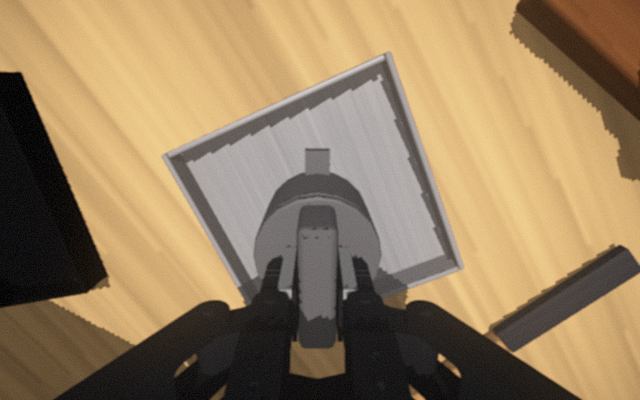

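The cap is over the tray. The rim's corners are at px (165,156), (389,54) and (461,267). I check the centre and the height (against the top view's corners), then lower.

```bash
python3 - <<'E'
from h import *
np.set_printoptions(precision=4,suppress=True)
T=np.load('w3.npy')
P=[onz(ray('wrist',p,T),.025) for p in [(165,156),(389,54),(461,267)]]
print((P[0]+P[2])/2,np.linalg.norm(P[0]-P[1]),np.linalg.norm(P[2]-P[1]),P[1])
for c in [(490,173),(419,168),(484,243)]: print(onz(ray('top',c),.025),[tri(ray('top',c),ray('wrist',p,T)) for p in [(165,156),(389,54),(461,267)]])
E
python3 -m creep '[{"slide":[0,0,1],"angular":[0,0,0],"claw":-1},{"slide":[0,0,0.8],"angular":[0,0,0],"claw":-1},{"slide":[0,0,0.4],"angular":[0,0,0],"claw":-1},{"slide":[0,0,0.2],"angular":[0,0,0],"claw":-1},{"slide":[0,0,0],"angular":[0,0,0],"claw":-1}]'
```

```text
[ 0.513  -0.2941  0.025 ] 0.14623417493324653 0.14629600114713182 [ 0.5964 -0.2324  0.025 ]
[ 0.5788 -0.3785  0.025 ] [(array([ 0.5626, -0.2493,  0.2907]), np.float64(0.053792805315779374)), (array([ 0.526 , -0.2207,  0.4158]), np.float64(0.013649198766468442)), (array([ 0.5768, -0.3792,  0.0226]), np.float64(0.004550345310608285))]
[ 0.5945 -0.2268  0.025 ] [(array([ 0.5587, -0.204 ,  0.2207]), np.float64(0.045872426931524386)), (array([ 0.5994, -0.2327,  0.0015]), np.float64(0.003526496621245303)), (array([ 0.5495, -0.1575,  0.3309]), np.float64(0.006918607140027716))]
[ 0.4285 -0.358   0.025 ] [(array([ 0.4764, -0.2583,  0.1718]), np.float64(0.1144060659844368)), (array([ 0.4776, -0.1988,  0.5011]), np.float64(0.059800369526873495)), (array([ 0.4978, -0.2427,  0.2567]), np.float64(0.12431743048886852))]
t: 8.35
tcp_pos: [0.5138, -0.2938, 0.07]
tool_rot: [0.874, 0.486, -0.0, -0.0]
force: [-0.0, -1.0, 0.2]
finger_gap: 0.177
gripper_force: 49.3
```

Centred. Now I lower in small steps until contact; the underside is at about 12 mm, and the floor should be at 2–5 mm.

```bash
python3 -m creep '[{"slide":[0,0,0.3],"angular":[0,0,0],"claw":-1},{"slide":[0,0,0.2],"angular":[0,0,0],"claw":-1},{"slide":[0,0,0.1],"angular":[0,0,0],"claw":-1},{"slide":[0,0,0],"angular":[0,0,0],"claw":-1}]'
python3 -m creep '[{"slide":[0,0,0.1],"angular":[0,0,0],"claw":-1},{"slide":[0,0,0.1],"angular":[0,0,0],"claw":-1},{"slide":[0,0,0],"angular":[0,0,0],"claw":-1}]'
```

```text
t: 8.68
tcp_pos: [0.5139, -0.294, 0.0642]
tool_rot: [0.874, 0.486, -0.0, -0.0]
force: [0.5, 0.4, -0.9]
finger_gap: 0.175
gripper_force: 49.3
t: 8.93
tcp_pos: [0.5139, -0.294, 0.0622]
tool_rot: [0.874, 0.486, -0.0, -0.0]
force: [-0.7, -0.0, -1.0]
finger_gap: 0.177
gripper_force: 49.3
```

```bash
python3 -m creep '[{"slide":[0,0,0.1],"angular":[0,0,0],"claw":-1},{"slide":[0,0,0],"angular":[0,0,0],"claw":-1}]'
```

```text
t: 9.1
tcp_pos: [0.5141, -0.2941, 0.0615]
tool_rot: [0.874, 0.486, 0.0, 0.0]
force: [-0.1, 0.3, -0.4]
finger_gap: 0.174
gripper_force: 49.6
```

```bash
for i in 1 2 3; do python3 -m creep '[{"slide":[0,0,0.05],"angular":[0,0,0],"claw":-1},{"slide":[0,0,0.05],"angular":[0,0,0],"claw":-1},{"slide":[0,0,0],"angular":[0,0,0],"claw":-1}]' | grep -E "tcp|^force"; done
```

```text
tcp_pos: [0.514, -0.2942, 0.0615]
force: [-1.7, 0.7, 6.7]
tcp_pos: [0.514, -0.2942, 0.0614]
force: [-3.9, 0.8, 13.2]
tcp_pos: [0.514, -0.2942, 0.0614]
force: [-4.0, 1.8, 18.0]
```

Contact at floor height 4 mm. Relax the press, open, rise.

```bash
python3 -m creep '[{"slide":[0,0,-0.25],"angular":[0,0,0],"claw":-1},{"slide":[0,0,0],"angular":[0,0,0],"claw":0.5},{"slide":[0,0,0],"angular":[0,0,0],"claw":1},{"slide":[0,0,0],"angular":[0,0,0],"claw":1},{"slide":[0,0,0],"angular":[0,0,0],"claw":1},{"slide":[0,0,0],"angular":[0,0,0],"claw":1},{"slide":[0,0,0],"angular":[0,0,0],"claw":1}]'
python3 -m creep '[{"slide":[0,0,-0.5],"angular":[0,0,0],"claw":1},{"slide":[0,0,-1.5],"angular":[0,0,0],"claw":1},{"slide":[0,0,-3],"angular":[0,0,0],"claw":1},{"slide":[0,0,-3],"angular":[0,0,0],"claw":1},{"slide":[0,0,-3],"angular":[0,0,0],"claw":1},{"slide":[0,0,-3],"angular":[0,0,0],"claw":1},{"slide":[0,0,-3],"angular":[0,0,0],"claw":1},{"slide":[0,0,-3],"angular":[0,0,0],"claw":1},{"slide":[0,0,0],"angular":[0,0,0],"claw":1}]'
python3 - <<'E'
from h import *
tp=viewer.snapshot('wrist');cv2.imwrite('pics/w4.png',tp)
s=manip.sense();print(s['q'],togo([.4485,.203,.26]))
E
```

```text
t: 10.43
tcp_pos: [0.5139, -0.2939, 0.0604]
tool_rot: [0.874, 0.486, -0.0, -0.0]
force: [-0.9, 0.6, -0.0]
finger_gap: 0.991
gripper_force: 0.0
t: 11.18
tcp_pos: [0.517, -0.2963, 0.268]
tool_rot: [0.874, 0.486, 0.002, 0.006]
force: [1.2, -0.9, 0.3]
finger_gap: 0.999
gripper_force: 0.0
[-7.08000073e-01  4.45677108e-01  1.47954996e+00  1.40356321e-05
  1.20731540e+00 -1.52184919e-01] [ 38.78887937 -32.0142537    0.17341285]
```

View pics/w4.png

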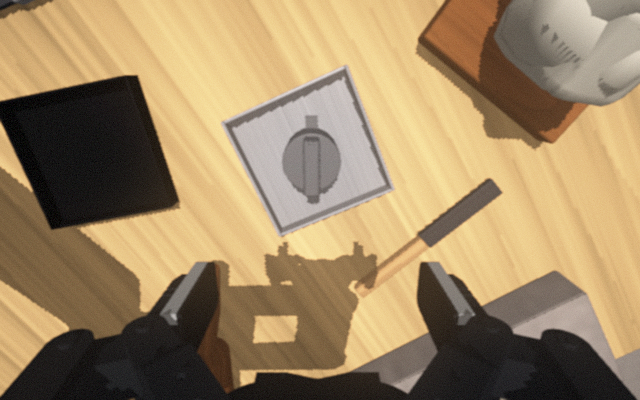

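The cap stands upright and flat near the tray's centre, px (311,160). Now to the wide nozzle.

```bash
python3 -m creep '[{"slide":[2,-1.65,0],"angular":[0,0,0],"claw":1},{"slide":[3,-2.48,0],"angular":[0,0,0],"claw":1},{"slide":[3,-2.48,0],"angular":[0,0,0],"claw":1},{"slide":[3,-2.48,0],"angular":[0,0,0],"claw":1},{"slide":[3,-2.48,0],"angular":[0,0,0],"claw":1},{"slide":[3,-2.48,0],"angular":[0,0,0],"claw":1},{"slide":[3,-2.48,0],"angular":[0,0,0],"claw":1},{"slide":[3,-2.48,0],"angular":[0,0,0],"claw":1},{"slide":[3,-2.48,0],"angular":[0,0,0],"claw":1},{"slide":[3,-2.48,0],"angular":[0,0,0],"claw":1}]' | grep tcp
python3 -m creep '[{"slide":[3,-2.48,0],"angular":[0,0,0],"claw":1},{"slide":[3,-2.48,0],"angular":[0,0,0],"claw":1},{"slide":[3,-2.48,0],"angular":[0,0,0],"claw":1},{"slide":[0.8,-0.6,0],"angular":[0,0,0],"claw":1},{"slide":[0,0,0],"angular":[0,0,-0.12],"claw":1},{"slide":[0,0,0],"angular":[0,0,-0.12],"claw":1},{"slide":[0,0,0],"angular":[0,0,-0.12],"claw":1},{"slide":[0,0,0],"angular":[0,0,-0.12],"claw":1},{"slide":[0,0,0],"angular":[0,0,-0.12],"claw":1},{"slide":[0,0,0],"angular":[0,0,-0.12],"claw":1}]'| grep tcp
python3 -m creep '[{"slide":[0,0,0],"angular":[0,0,-0.12],"claw":1},{"slide":[0,0,0],"angular":[0,0,-0.12],"claw":1},{"slide":[0,0,0],"angular":[0,0,-0.1],"claw":1},{"slide":[0,0,0],"angular":[0,0,0],"claw":1},{"slide":[0,0,0],"angular":[0,0,0],"claw":1}]'
python3 - <<'E'
from h import *
T=wristT();cv2.imwrite('pics/w5.png',viewer.snapshot('wrist'));np.save('w5',T);print(T[:3,:3],togo([.4485,.203,.12]))
E
```

```text
tcp_pos: [0.4619, 0.0806, 0.2599]
tcp_pos: [0.4462, 0.2038, 0.2598]
t: 13.32
tcp_pos: [0.4464, 0.204, 0.2601]
tool_rot: [0.51, 0.86, -0.001, -0.001]
force: [0.2, 0.2, -1.1]
finger_gap: 0.996
gripper_force: 0.0
[[ 0.87729858 -0.45680682 -0.14722339]
 [ 0.47994336  0.83419906  0.27159953]
 [-0.0012549  -0.30893277  0.95108305]] [-0.19201286  0.13930033 14.02437547]
```

View pics/w5.png

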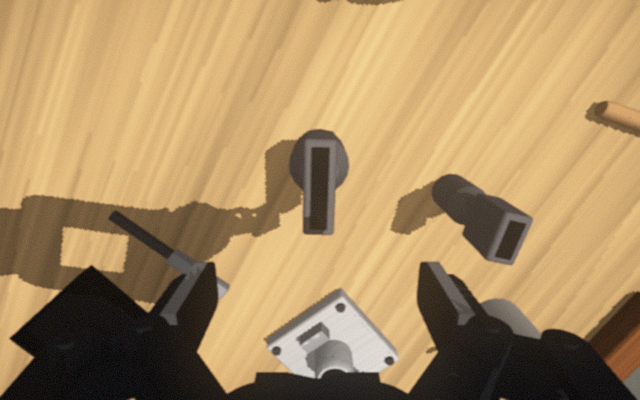

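The wide mouth's corners are at (306,139), (336,139), (332,234) and (303,233), centre (319,186.5), aligned with the tool. The narrow nozzle, from px x≈465, is about 120 mm to the side and clears the fingers.

```bash
python3 - <<'E'
from h import *
np.set_printoptions(precision=4,suppress=True)
T=np.load('w5.npy')
P=[onz(ray('wrist',p,T),.14) for p in [(306,139),(336,139),(332,234),(303,233)]]
m=np.mean(P,0);print(m,np.linalg.norm(P[0]-P[3]),np.linalg.norm(P[0]-P[1]),np.arctan2(*(P[0]-P[3])[1::-1]),np.arctan2(*(P[1]-P[2])[1::-1]))
print(tri(ray('wrist',(319.3,186.5),T),ray('scene',(428.6,182.1))),tri(ray('wrist',(319.3,186.5),T),ray('top',(208.8,242.5))))
# sleeve top-circle px and tool yaw
s=manip.sense();M=R.from_quat(s['tool_rot']).as_matrix();print('yaw',np.arctan2(M[1,0],M[0,0]))
print(togo([m[0],m[1],.1]))
E
```

```text
[0.4472 0.205  0.14  ] 0.07761449501912639 0.022731195611954753 2.0296495418852967 2.046096494020281
(array([0.4472, 0.2047, 0.1358]), np.float64(0.0011216170870353118)) (array([0.4481, 0.2044, 0.1317]), np.float64(0.0006645760260245019))
yaw 2.0719349097170596
[ 0.0443  0.1272 16.0245]
```

```bash
python3 -m creep '[{"slide":[0.05,0.12,1],"angular":[0,0,0.025],"claw":1},{"slide":[0,0,3],"angular":[0,0,0],"claw":1},{"slide":[0,0,3],"angular":[0,0,0],"claw":1},{"slide":[0,0,3],"angular":[0,0,0],"claw":1},{"slide":[0,0,3],"angular":[0,0,0],"claw":1},{"slide":[0,0,1.5],"angular":[0,0,0],"claw":1},{"slide":[0,0,1],"angular":[0,0,0],"claw":1},{"slide":[0,0,0.5],"angular":[0,0,0],"claw":1},{"slide":[0,0,0],"angular":[0,0,0],"claw":1},{"slide":[0,0,0],"angular":[0,0,0],"claw":1}]'
python3 -m creep '[{"slide":[0,0,0],"angular":[0,0,0],"claw":-1},{"slide":[0,0,0],"angular":[0,0,0],"claw":-1},{"slide":[0,0,0],"angular":[0,0,0],"claw":-1},{"slide":[0,0,0],"angular":[0,0,0],"claw":-1},{"slide":[0,0,0],"angular":[0,0,0],"claw":-1},{"slide":[0,0,0],"angular":[0,0,0],"claw":-1},{"slide":[0,0,0],"angular":[0,0,0],"claw":-1},{"slide":[0,0,0],"angular":[0,0,0],"claw":-1},{"slide":[0,0,0],"angular":[0,0,0],"claw":-1}]' 70
```

```text
t: 14.2
tcp_pos: [0.4479, 0.2055, 0.1009]
tool_rot: [0.52, 0.854, 0.0, 0.0]
force: [-0.1, -0.2, 0.4]
finger_gap: 0.999
gripper_force: 0.0
t: 14.95
tcp_pos: [0.4479, 0.2056, 0.1013]
tool_rot: [0.519, 0.855, 0.0, 0.0]
force: [-1.0, 0.5, 5.0]
finger_gap: 0.296
gripper_force: 68.6
```

```bash
python3 -m creep '[{"slide":[0,0,-0.5],"angular":[0,0,0],"claw":-1},{"slide":[0,0,-1],"angular":[0,0,0],"claw":-1},{"slide":[0,0,-2],"angular":[0,0,0],"claw":-1},{"slide":[0,0,-2.5],"angular":[0,0,0],"claw":-1},{"slide":[0,0,-2.5],"angular":[0,0,0],"claw":-1},{"slide":[0,0,-1.5],"angular":[0,0,0],"claw":-1},{"slide":[0,0,-0.5],"angular":[0,0,0],"claw":-1},{"slide":[0,0,0],"angular":[0,0,0],"claw":-1}]'
python3 - <<'E'
from h import *
print(togo([.593,-.0215,.205]))
E
```

```text
t: 15.62
tcp_pos: [0.4482, 0.2057, 0.2068]
tool_rot: [0.519, 0.855, 0.001, 0.001]
force: [-0.0, -0.2, -2.2]
finger_gap: 0.295
gripper_force: 69.0
[-26.83493741   2.37956432   0.20644402]
```

```bash
python3 -m creep '[{"slide":[-1.5,0.1,0],"angular":[0,0,0],"claw":-1},{"slide":[-3,0.25,0],"angular":[0,0,0],"claw":-1},{"slide":[-3.5,0.3,0],"angular":[0,0,0],"claw":-1},{"slide":[-3.5,0.35,0],"angular":[0,0,0],"claw":-1},{"slide":[-3.5,0.35,0],"angular":[0,0,0],"claw":-1},{"slide":[-3.5,0.35,0],"angular":[0,0,0],"claw":-1},{"slide":[-3.5,0.3,0],"angular":[0,0,0],"claw":-1},{"slide":[-2.8,0.25,0],"angular":[0,0,0],"claw":-1},{"slide":[-1.5,0.1,0],"angular":[0,0,0],"claw":-1},{"slide":[-0.5,0,0],"angular":[0,0,0],"claw":-1}]'
python3 -m creep '[{"slide":[0,0,0],"angular":[0,0,0],"claw":-1},{"slide":[0,0,0],"angular":[0,0,0],"claw":-1},{"slide":[0,0,0],"angular":[0,0,0],"claw":-1}]'
python3 - <<'E'
from h import *
T=wristT();cv2.imwrite('pics/w6.png',viewer.snapshot('wrist'));np.save('w6',T);cv2.imwrite('pics/s6.png',viewer.snapshot('scene'))
cv2.imwrite('pics/m6.png',np.vstack([cv2.imread('pics/w6.png')[40:400,:],cv2.resize(cv2.imread('pics/s6.png')[160:280,220:440],(640,349))])[:600])
print(togo([.593,-.0215,.205]))
E
```

```text
t: 16.45
tcp_pos: [0.5926, -0.0237, 0.204]
tool_rot: [0.52, 0.854, -0.0, -0.001]
force: [-0.0, -1.0, -1.0]
finger_gap: 0.293
gripper_force: 69.0
t: 16.7
tcp_pos: [0.5905, -0.0196, 0.2053]
tool_rot: [0.519, 0.855, -0.0, -0.001]
force: [0.1, -0.0, -1.4]
finger_gap: 0.294
gripper_force: 69.0
[-0.24169603  0.09243587  0.08150766]
```

View pics/m6.png

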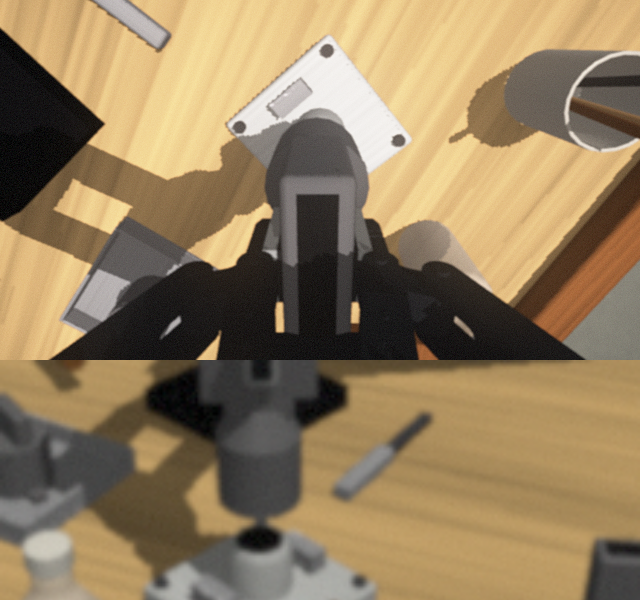

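The nozzle hangs straight, with its mouth centred between the fingers (px 317), just above the bare spigot (scene crop px 258,540). Correct 2.4 mm and go down to just above the spigot.

```bash
python3 -m creep '[{"slide":[-0.24,0.09,0.5],"angular":[0,0,0],"claw":-1},{"slide":[0,0,1],"angular":[0,0,0],"claw":-1},{"slide":[0,0,1],"angular":[0,0,0],"claw":-1},{"slide":[0,0,0.6],"angular":[0,0,0],"claw":-1},{"slide":[0,0,0.3],"angular":[0,0,0],"claw":-1},{"slide":[0,0,0],"angular":[0,0,0],"claw":-1},{"slide":[0,0,0],"angular":[0,0,0],"claw":-1}]'
python3 -m creep '[{"slide":[0,0,0.2],"angular":[0,0,0],"claw":-1},{"slide":[0,0,0.2],"angular":[0,0,0],"claw":-1},{"slide":[0,0,0.2],"angular":[0,0,0],"claw":-1},{"slide":[0,0,0],"angular":[0,0,0],"claw":-1}]'
```

```text
t: 17.38
tcp_pos: [0.5939, -0.0232, 0.1714]
tool_rot: [0.519, 0.855, -0.0, -0.0]
force: [-0.8, 0.6, -0.7]
finger_gap: 0.296
gripper_force: 69.0
t: 17.72
tcp_pos: [0.5937, -0.0232, 0.1655]
tool_rot: [0.519, 0.855, -0.0, -0.0]
force: [-0.1, 0.1, -1.6]
finger_gap: 0.301
gripper_force: 69.0
```

```bash
python3 -m creep '[{"slide":[0.17,0,0],"angular":[0,0,0],"claw":-1},{"slide":[0,0,0.2],"angular":[0,0,0],"claw":-1},{"slide":[0,0,0.2],"angular":[0,0,0],"claw":-1},{"slide":[0,0,0],"angular":[0,0,0],"claw":-1}]'|grep -E "tcp|^force"
python3 -m creep '[{"slide":[0,0,0.2],"angular":[0,0,0],"claw":-1},{"slide":[0,0,0.2],"angular":[0,0,0],"claw":-1},{"slide":[0,0,0],"angular":[0,0,0],"claw":-1}]'|grep -E "tcp|^force"
```

```text
tcp_pos: [0.5929, -0.0216, 0.1614]
force: [-0.7, -0.2, -1.7]
tcp_pos: [0.593, -0.0216, 0.1573]
force: [0.6, 1.2, -1.5]
```

It is past the taper with no side force, so I continue down.

```bash
python3 -m creep '[{"slide":[0,0,0.3],"angular":[0,0,0],"claw":-1},{"slide":[0,0,0.3],"angular":[0,0,0],"claw":-1},{"slide":[0,0,0.3],"angular":[0,0,0],"claw":-1},{"slide":[0,0,0.3],"angular":[0,0,0],"claw":-1},{"slide":[0,0,0],"angular":[0,0,0],"claw":-1}]'|grep -E "tcp|^force"
python3 -m creep '[{"slide":[0,0,0.3],"angular":[0,0,0],"claw":-1},{"slide":[0,0,0.3],"angular":[0,0,0],"claw":-1},{"slide":[0,0,0.3],"angular":[0,0,0],"claw":-1},{"slide":[0,0,0.3],"angular":[0,0,0],"claw":-1},{"slide":[0,0,0.3],"angular":[0,0,0],"claw":-1},{"slide":[0,0,0],"angular":[0,0,0],"claw":-1}]'|grep -E "tcp|^force"
```

```text
tcp_pos: [0.593, -0.0215, 0.145]
force: [0.4, -0.2, -1.7]
tcp_pos: [0.593, -0.0216, 0.1301]
force: [0.2, 1.4, -2.0]
```

```bash
python3 -m creep '[{"slide":[0,0,0.2],"angular":[0,0,0],"claw":-1},{"slide":[0,0,0.1],"angular":[0,0,0],"claw":-1},{"slide":[0,0,0],"angular":[0,0,0],"claw":-1}]'|grep -E "tcp|^force"
for i in 1 2 3 4; do python3 -m creep '[{"slide":[0,0,0.05],"angular":[0,0,0],"claw":-1},{"slide":[0,0,0.05],"angular":[0,0,0],"claw":-1},{"slide":[0,0,0],"angular":[0,0,0],"claw":-1}]' | grep -E "tcp|^force"; done
```

```text
tcp_pos: [0.5931, -0.0216, 0.1276]
force: [0.7, 1.8, -3.0]
tcp_pos: [0.5932, -0.0216, 0.1269]
force: [0.7, 1.5, -1.3]
tcp_pos: [0.5932, -0.0216, 0.1258]
force: [0.7, 1.3, -1.1]
tcp_pos: [0.5932, -0.0216, 0.1254]
force: [-1.8, 0.8, 3.4]
tcp_pos: [0.5932, -0.0217, 0.1254]
force: [-2.5, 1.2, 9.8]
```

It has seated at TCP 0.1254, against 0.1253 expected, with force building. One more press, then relax, release and rise straight up.

```bash
python3 -m creep '[{"slide":[0,0,0.1],"angular":[0,0,0],"claw":-1},{"slide":[0,0,0],"angular":[0,0,0],"claw":-1},{"slide":[0,0,-0.2],"angular":[0,0,0],"claw":-1},{"slide":[0,0,0],"angular":[0,0,0],"claw":-1}]'|grep -E "tcp|^force"
python3 -m creep '[{"slide":[0,0,0],"angular":[0,0,0],"claw":0.3},{"slide":[0,0,0],"angular":[0,0,0],"claw":1},{"slide":[0,0,0],"angular":[0,0,0],"claw":1},{"slide":[0,0,0],"angular":[0,0,0],"claw":1},{"slide":[0,0,0],"angular":[0,0,0],"claw":1},{"slide":[0,0,0],"angular":[0,0,0],"claw":1},{"slide":[0,0,0],"angular":[0,0,0],"claw":1}]'
python3 -m creep '[{"slide":[0,0,-0.5],"angular":[0,0,0],"claw":1},{"slide":[0,0,-1.5],"angular":[0,0,0],"claw":1},{"slide":[0,0,-3],"angular":[0,0,0],"claw":1},{"slide":[0,0,-3],"angular":[0,0,0],"claw":1},{"slide":[0,0,-2],"angular":[0,0,0],"claw":1},{"slide":[0,0,-1],"angular":[0,0,0],"claw":1},{"slide":[0,0,0],"angular":[0,0,0],"claw":1},{"slide":[0,0,0],"angular":[0,0,0],"claw":1},{"slide":[0,0,0],"angular":[0,0,0],"claw":1}]'
python3 - <<'E'
from h import *
cv2.imwrite('pics/s7.png',viewer.snapshot('scene'))
E
```

```text
tcp_pos: [0.5933, -0.0217, 0.1254]
force: [-1.1, 1.6, 6.3]
t: 21.38
tcp_pos: [0.5932, -0.0217, 0.1247]
tool_rot: [0.519, 0.855, -0.0, -0.0]
force: [0.1, 0.7, -0.5]
finger_gap: 0.997
gripper_force: 0.0
t: 22.13
tcp_pos: [0.592, -0.0215, 0.2333]
tool_rot: [0.519, 0.855, -0.001, -0.001]
force: [0.4, -0.6, -0.4]
finger_gap: 0.996
gripper_force: 0.0
```

View pics/s7.png

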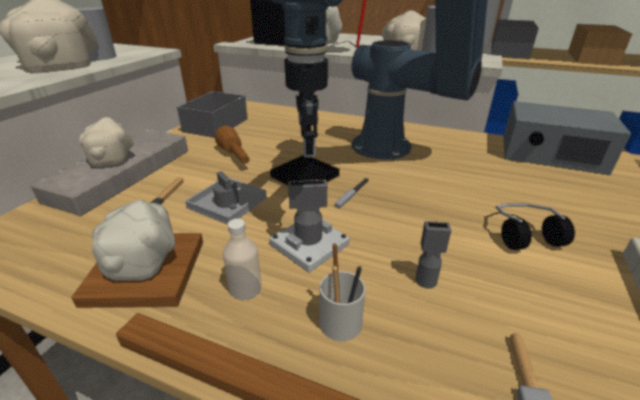

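The nozzle stands seated on the port at (308,215) and the cap is upright in the tray at (228,192). The narrow nozzle, bottle and jar are all standing, and the gripper is clear.

```bash
python3 -c "
from station import ticket;print(ticket.sign_off())"
```

```text
the job is handed in; nothing more can be done
None
```

The job is handed in at about 22 s: the cap is upright, flat on the steel tray's floor, the wide nozzle is pressed fully home on the spigot and released, and the narrow nozzle, bottle and jar are still standing.

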